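Turn the parts tray and dock it in its guide rails

ROBOT

A 6-joint arm with a two-finger parallel gripper is mounted at the origin on the work surface. World frame = base frame: x ahead of the robot, y to its left, z up, the work surface at z = 0. Lengths are in m, angles in rad, forces in N, time in s.
With the tool pointing down it reaches from about 0.3 to 0.75 m from the base axis. Payload 8.5 kg.
Tool frame: the origin (TCP) lies midway between the tips of the shut fingers; the grasp point (between the pads) lies 19 mm behind it; z points along the fingers, y is the direction in which the jaws open and shut (so a half turn about z gives the same grasp; the last joint's range is limited). The gripper opens to 88 mm and grips with 3 to 60 N. Pads are 18 mm wide; open, the fingers measure 123 mm over their backs; the gripper's body (75 mm by 187 mm) begins 45 mm behind the grasp point.
Start: joints at [0.988, 0.381, 1.297, -0, 1.464, -0.215], TCP at [0.198, 0.513, 0.239] pointing down, gripper open.
Joint ranges: [-3.11, 3.11], [-0.89, 2.33], [0.22, 2.48], [-1.42, 4.56], [0.17, 2.85], [-2.88, 2.88]. Speed limits (rad/s): [2.39, 2.39, 3.14, 3.14, 3.14, 3.14].

INTERFACE

Orientations are given as [roll, pitch, yaw] about the fixed x, y, z axes, in that order (R = Rz(yaw) Ry(pitch) Rx(roll)).
In Python, from bench import r, snapshot gives the robot as it stands.
- The arm moves only by the tool jog_arm, never from a script. Its argument "targets" is a list that holds one entry, the list of rows, each a list of 7 numbers: the finger opening in m, from 0 to 0.0881, then the shift along the tool's x, y, z in m, then the turn, a rotation vector about the tool's x, y, z in degrees. In form: [[[claw, dx, dy, dz, ax, ay, az], ...]]. A call has exactly 10 rows; each row shifts and turns the commanded pose from where the row before left it, along the tool's axes as they then stand; what a row does not reach is not made up. A row lasts 1/10 s, in which the tool goes at most 50 mm and 8.59 degrees, less where a joint would pass 70% of its speed; a pose out of reach is approached as far as the arm can. A call with a gripper value outside its range is refused whole. The fingers move at their own pace and stop on an object; "grip_force" is the grip in N (left out, the last holds). Time passes only in rows, so rows that do not move let the fingers close, or fill a call up. It gives the time, the measured TCP pose, the force and the opening at its end, in the units of the state.
- r.get_obs(): the state, without advancing time (a new reading comes with each control period).
- snapshot(name): name is "scene" or "top"; returns a dict with "frame" (420x560x3 uint8, red, green, blue), "camera_matrix" (3x3 intrinsics, pixels), "dist_coeffs" ([k1, k2, p1, p2, k3] as OpenCV has them; the pictures are not rectified), "cam_to_world" (4x4, takes a point from camera to world coordinates). Camera axes: x right, y up, looking along -z (the intrinsics and any distortion apply to the point x, -y, -z); pixel columns grow to the right and rows downward; lengths in m; the calibration is good to about 2 mm. A picture is of the moment at which its call begins. There is no depth.
- r.job_done(): hands the job in, once; it reports no verdict.
The state is a dict: "t": time; "joint_positions": joint angles; "dq": joint speeds; "joint_efforts": joint torques, N m; "ee_pos": TCP position; "eef_rot": TCP orientation; "ft_force": force on the tool from outside, world axes, zero at the start; "ft_torque": the same for the moment, N m; "grip_width": finger opening in m.
Only numpy, scipy, OpenCV 4.12 (cv2) and the standard library are available. Lean on these libraries where they do the work, as an engineer would, in place of code of your own. Each camera call takes 0.05 s, during which the arm holds its last target. There are 200 camera calls.

TASK

The green parts tray standing loose on the bench is the wrong way round for the empty tray dock. Turn it end for end, keeping it level so that the three copper blanks stay in it, slide it nose first into the empty pair of blue guide rails until its front plate is fully home against the rail ends, then swing that dock's red latch fully shut across the front plate. Leave the full tray with its shut latch, the spray can, the hammer and the white tub as they are.

Things in the scene. Friction and masses are not known exactly. Their poses are not given: they have to be found in the camera images.
- tray_center (a point): Centre of the loose green open-topped sheet-steel tray, 19 mm above its underside. Frame: x from the front plate towards the nose, y across, z up. Body 170 mm long (x), 120 mm wide, 38 mm high, walls and floor 3 mm, about 0.4 kg plus three loose copper blanks. An aluminium front plate closes the -x end, with a black fin pull in its middle; the +x end is the tapered nose.
- tray_front (a point): Middle of the outer face of the tray's aluminium front plate, 25 mm above the bench, at x = -89 mm from the tray's centre; same axes as the tray. The plate is 140 mm wide (too wide to enter the rails), 4 mm thick, from 0.5 to 50.5 mm above the bench.
- tray_pull (a point): Middle of the tray's black fin pull, an upright fin 10 mm thick (along the tray's y), 26 mm high (20 to 46 mm above the bench), reaching 38 mm straight out from the front plate. This point is 33 mm above the bench, at x = -110 mm, y = 0 from the tray's centre; same axes as the tray.
- tray_nose (a point): Middle of the outside of the tray's nose end (x = +85 mm from its centre), 19 mm above the tray's underside; same axes as the tray. Both nose corners are cut back over the last 20 mm, to 94 mm wide.
- dock_mouth (a point): Mouth of the empty dock: on the bench, midway between the front ends of its two blue guide rails. Frame: x straight into the dock, y across to the side of its latch post, z up. Rails 180 mm long from x = 0, 126 mm apart inside (tray has 3 mm play each side), 48 mm high, fixed to the bench; the tray slides on the bench between them. Lips folded 12 mm inward, 45 mm up, cover its rims.
- dock_home (a point): Where the loose tray's centre belongs when it is home: x = 85 mm, z = 19 mm in the dock mouth's frame, same axes. The back of the front plate then meets the rail ends, which stop it, and the nose is at x = 170 mm, 6 mm short of the rear tie bar.
- latch (a joint): Angle (rad) of the empty dock's red latch bar about its upright post: 0 is shut (a stop), the bar lying across the mouth towards the dock's -y, 3 mm in front of a docked tray's plate. It grows as the bar swings out: at 1.57 it points to the dock's -x, straight out of the mouth; 2.4 is a stop. Stays where left; about 1 N at the knob moves it. Bar 14 mm wide, 33 to 42 mm up, ends 52 mm from the pivot.
- latch_knob (a point): Centre of the black upright knob on the empty dock's latch bar, 16 mm in diameter, 22 mm high (42 to 64 mm above the bench); this point is 53 mm above the bench and 44 mm from the pivot.
- latch_pivot (a point): The empty dock's latch pivot axis (upright), 53 mm above the bench; a post of 16 mm diameter stands there up to 46 mm above the bench. It lies at x = -14 mm, y = +84 mm in the frame of the dock mouth, and has the same axes.
- blank0: Loose copper blank lying in the loose tray, 28 x 70 x 9 mm (x, y, z), 0.1 kg; origin at the middle of its underside.
- blank1: Another such blank in the loose tray.
- blank2: Another such blank in the loose tray.
- full_tray: A like tray full of blanks, already docked home in the neighbouring rails, 172 mm to one side of the empty dock; origin at the middle of the underside of its green body, axes as for the loose tray. A bystander.
- latch_full (a joint): Angle of the full dock's latch: 0, shut. To stay shut.
- spray_can: Upright black and yellow spray can, 66 mm in diameter, 190 mm high, origin at the middle of its underside. A bystander.
- hammer: Hammer lying on the bench, 280 mm long along its x, about 35 mm high. A bystander.
- tub: White plastic tub, 100 mm across the rim, 100 mm high, origin at the middle of its underside. A bystander.
Not all that is in view belongs to the job. What is shaped like the part that bears tray_center but pink or purple is not meant.

How it is judged:
By the outcome, as a careful person would: the job done as asked, in the order asked, and still so for the second after the job is handed in, with the robot touching nothing.
It also fails if it takes over 72 s, if anything falls off the work surface, if the arm or the gripper's body presses on something with over 40 N, if the wrist force passes 120 N, or if a joint passes its speed limit or range.

## Working session

There is one attempt and no reset: what is moved stays moved. The work goes in short steps, Python scripts to look and compute and a tool call to move; the robot and the scene stay as the last step left them, time stands still between calls to the robot, and variables do not carry over. Pictures are saved under pics/ and viewed, about 8 in all and at most 12, crops included, and the job is handed in when it is done.

Besides the shell and the picture viewer there is one more tool, called after ">>>" by a JSON object that holds its "op" and its "data". jog_arm: Moves the arm, as the interface text tells. Its arguments: {"type":"object","properties":{"targets":{"type":"array","items":{"type":"array","items":{"type":"array","items":{"type":"number"}}}},"grip_force":{"type":"number"}},"required":["targets"]}

```bash
mkdir -p pics; ls
cat > h.py <<'E'
import numpy as np, cv2
from bench import r, snapshot
def snap(cam,fn,crop=None,scale=1):
    s=snapshot(cam); np.savez('cam_'+cam+'.npz',**{k:np.array(s[k]) for k in s})
    im=cv2.cvtColor(np.array(s['frame']),cv2.COLOR_RGB2BGR)
    if crop: x0,y0,x1,y1=crop; im=im[y0:y1,x0:x1]
    if scale!=1: im=cv2.resize(im,None,fx=scale,fy=scale,interpolation=cv2.INTER_CUBIC)
    cv2.imwrite('pics/'+fn,im)
def p2w(cam,uv,z):
    s=np.load('cam_'+cam+'.npz'); T=s['cam_to_world']
    n=cv2.undistortPoints(np.array([[uv]],float),s['camera_matrix'],s['dist_coeffs'])[0,0]
    d=T[:3,:3]@np.array([n[0],-n[1],-1]); o=T[:3,3]
    return o+d*(z-o[2])/d[2]
def w2p(cam,p):
    s=np.load('cam_'+cam+'.npz'); T=np.linalg.inv(s['cam_to_world'])
    q=T[:3,:3]@np.array(p)+T[:3,3]
    q=np.array([[q[0],-q[1],-q[2]]])
    return cv2.projectPoints(q,np.zeros(3),np.zeros(3),s['camera_matrix'],s['dist_coeffs'])[0][0,0]
E
python3 - <<'E'
from h import *
snap('top','top1.png',scale=1.42); snap('scene','scene1.png',scale=1.42)
o=r.get_obs(); print(o)
for c in('top','scene'): print(np.load(f'cam_{c}.npz')['cam_to_world'])
E
```

```text
pics
{'t': 0.1, 'joint_positions': array([ 9.87718442e-01,  3.81160540e-01,  1.29817087e+00, -2.34038835e-05,
        1.46361326e+00, -2.15314457e-01]), 'dq': array([ 1.41856470e-04, -9.63253391e-04, -2.51922750e-03, -1.53851275e-03,
       -9.62358748e-05,  4.09464426e-04]), 'joint_efforts': array([ 3.84101717e-03, -4.38645566e+01, -2.24913597e+01,  7.14808702e-02,
        3.41795781e-02, -7.36905781e-05]), 'ee_pos': array([0.19761153, 0.51299829, 0.23818713]), 'eef_rot': array([-3.14026688e+00, -2.66136637e-04,  2.77383157e+00]), 'ft_force': array([0.2951379 , 0.10391834, 0.61590924]), 'ft_torque': array([-0.05828744,  0.01611346,  0.01472617]), 'grip_width': 0.08791082935688244}
[[ 0.0154244   0.99673907 -0.0792043   0.35882994]
 [-0.99937997  0.0178757   0.03033384 -0.02745238]
 [ 0.03165076  0.07868731  0.99639678  1.27210186]
 [ 0.          0.          0.          1.        ]]
[[ 0.26994493 -0.78018513  0.56430568  1.16857502]
 [ 0.9627681   0.20993864 -0.17030373 -0.25323339]
 [ 0.01439887  0.58926813  0.80780922  1.05524635]
 [ 0.          0.          0.          1.        ]]
```

View pics/top1.png

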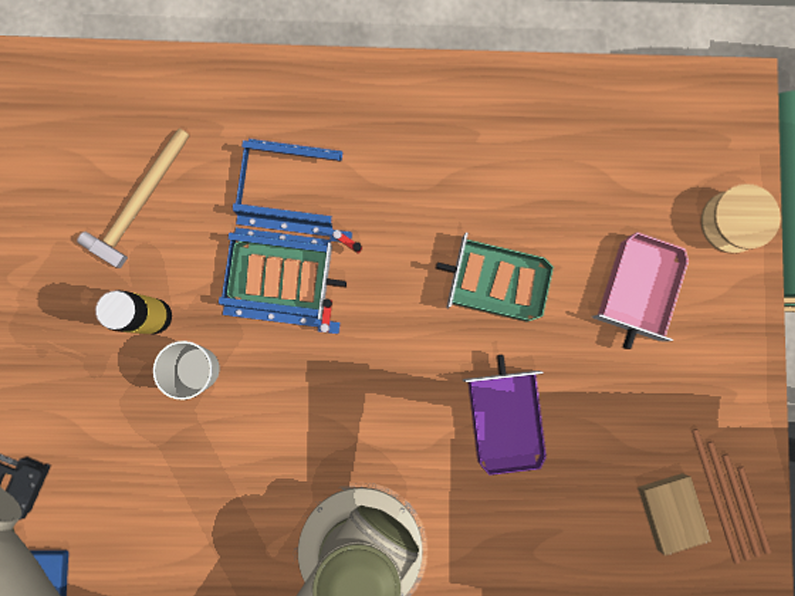

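View pics/scene1.png

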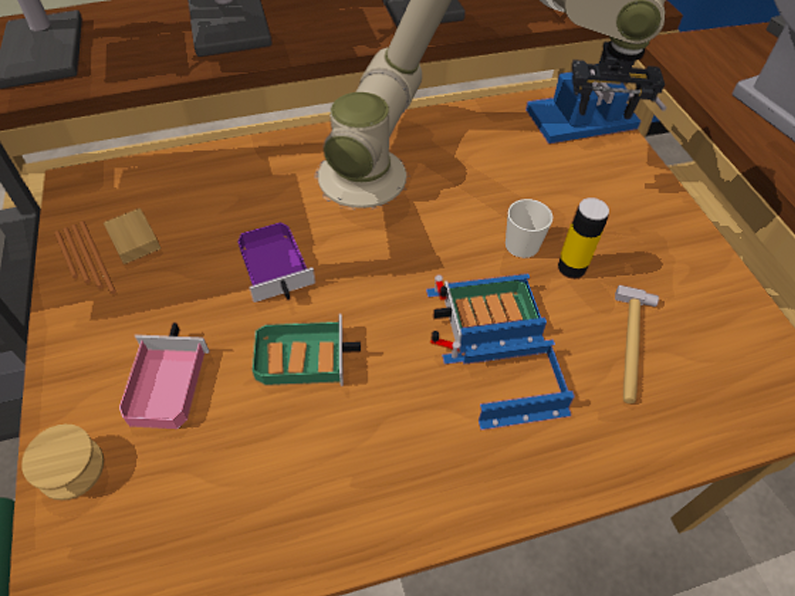

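The top view (1.42x) shows the empty dock at about (290,185) with its mouth facing right (world -y). Its red latch is open near (347,240). The loose green tray is at (500,278), with its pull at (445,267) and its nose to the right. I'll enlarge this area.

Run:
```python
from h import *
snap('top','top2.png',crop=(150,90,400,240),scale=3.2)
```

```text
(no output)
```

View pics/top2.png

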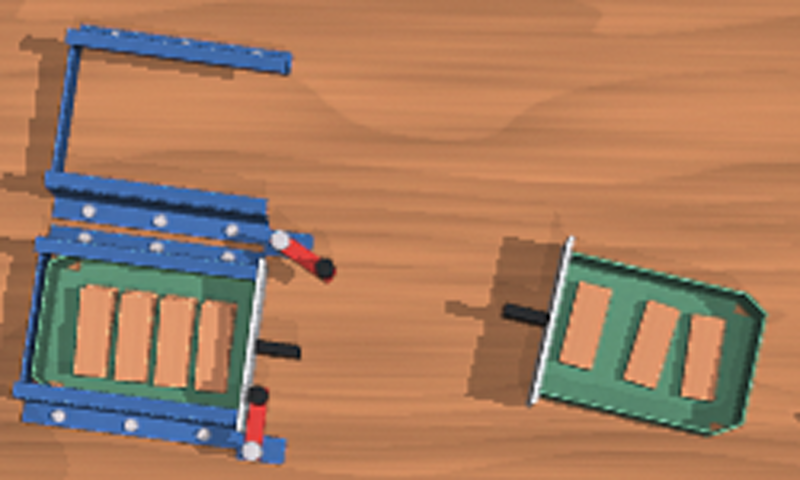

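The crop (3.2x, offset 150,90) gives these points:
- **Empty dock:** latch pivot (280,240), knob top (325,268), lower lip inner edge (268,198) to (45,172), upper rail front end (290,53)/(289,74).
- **Loose tray:** plate top (570,238) to (534,404), pull tip (504,312), nose top corners (763,312) and (742,425).

Run:
```python
from h import *
P={'pivot':(280,240,.046),'knob':(325,268,.064),'lipF':(268,198,.048),'lipB':(45,172,.048),'upF_out':(290,53,.048),'upF_in':(289,74,.048),'upB_out':(80,26,.048),
'plA':(571,238,.0505),'plB':(534,404,.0505),'pulltip':(504,311,.046),'pullroot':(548,320,.046),'n1':(763,312,.038),'n2':(743,425,.038),'nm1':(738,292,.038),'nm2':(713,434,.038),
'fpA':(262,262,.0505),'fpB':(241,428,.0505),'fpull':(300,351,.046),'fpiv':(252,450,.046),'fknob':(258,395,.064)}
W={k:p2w('top',(150+u/3.2,90+v/3.2),z) for k,(u,v,z) in P.items()}
for k in W: print(k,W[k].round(4))
a=lambda i,j: (np.linalg.norm(W[i]-W[j])*1e3, np.degrees(np.arctan2(*(W[j]-W[i])[[1,0]])))
for i,j in [('pivot','knob'),('lipF','lipB'),('upF_out','upB_out'),('plA','plB'),('pullroot','pulltip'),('n1','n2'),('fpA','fpB'),('fpiv','pivot'),('fpiv','fknob')]: print(i,j,a(i,j))
np.save('W.npy',W,allow_pickle=True)
```

```text
pivot [0.5719 0.0514 0.046 ]
knob [0.5471 0.014  0.064 ]
lipF [0.6057 0.0617 0.048 ]
lipB [0.6229 0.2411 0.048 ]
upF_out [0.7256 0.0466 0.048 ]
upF_in [0.7081 0.047  0.048 ]
upB_out [0.7435 0.217  0.048 ]
plA [ 0.5777 -0.1839  0.0505]
plB [ 0.4425 -0.1551  0.0505]
pulltip [ 0.5177 -0.1306  0.046 ]
pullroot [ 0.5111 -0.1663  0.046 ]
n1 [ 0.522  -0.3435  0.038 ]
n2 [ 0.4292 -0.3269  0.038 ]
nm1 [ 0.5381 -0.3229  0.038 ]
nm2 [ 0.4215 -0.3024  0.038 ]
fpA [0.553  0.0651 0.0505]
fpB [0.4192 0.0787 0.0505]
fpull [0.4822 0.0333 0.046 ]
fpiv [0.402  0.0699 0.046 ]
fknob [0.4448 0.0648 0.064 ]
pivot knob (np.float64(48.363937505700385), np.float64(-123.65644578635678))
lipF lipB (np.float64(180.20317667112698), np.float64(84.52442636811604))
upF_out upB_out (np.float64(171.34047380647584), np.float64(83.97852539566533))
plA plB (np.float64(138.2579003356033), np.float64(168.00513341751366))
pullroot pulltip (np.float64(36.359577280494804), np.float64(79.47997458585223))
n1 n2 (np.float64(94.29149266669998), np.float64(169.8799928605334))
fpA fpB (np.float64(134.44816914301458), np.float64(174.2261662656507))
fpiv pivot (np.float64(170.9227136563187), np.float64(-6.1999521509811855))
fpiv fknob (np.float64(46.73801013566582), np.float64(-6.789118091738473))
```

```bash
cat >> h.py <<'E'
def rows(way,claw):
    """way: list of (n, x,y,z,yawdeg) from current pose; tool pointing down. Prints rows in tool axes."""
    o=r.get_obs(); p=np.array(o['ee_pos']); y=np.degrees(o['eef_rot'][2]); out=[]
    for n,*g in way:
        g=np.array(g); p0=p.copy(); dy=(g[3]-y+180)%360-180 if len(g)<5 else g[4]; y0=y
        for k in range(1,n+1):
            t=p0+(g[:3]-p0)*k/n; a=np.radians(y); d=t-p
            dx=round(d[0]*np.cos(a)+d[1]*np.sin(a),3); dyy=round(d[0]*np.sin(a)-d[1]*np.cos(a),3); dz=round(-d[2],3)
            az=round(-(y0+dy*k/n-y),1)
            out.append([claw,dx,dyy,dz,0,0,az])
            p=p+np.array([dx*np.cos(a)+dyy*np.sin(a),dx*np.sin(a)-dyy*np.cos(a),-dz]); y-=az
    while len(out)%10: out.append([claw,0,0,0,0,0,0])
    for i in range(0,len(out),10): print(str([out[i:i+10]]).replace(' ',''))
    print('end',p.round(4),round(y,1))
E
python3 - <<'E'
from h import *
rows([(17,.514,-.149,.15,78.8),(3,.514,-.149,.10,78.8)],.06)
E
```

```text
[[[0.06,np.float64(-0.031),np.float64(-0.03),np.float64(0.005),0,0,np.float64(4.7)],[0.06,np.float64(-0.034),np.float64(-0.027),np.float64(0.005),0,0,np.float64(4.7)],[0.06,np.float64(-0.036),np.float64(-0.024),np.float64(0.006),0,0,np.float64(4.7)],[0.06,np.float64(-0.037),np.float64(-0.021),np.float64(0.005),0,0,np.float64(4.8)],[0.06,np.float64(-0.04),np.float64(-0.018),np.float64(0.005),0,0,np.float64(4.7)],[0.06,np.float64(-0.04),np.float64(-0.014),np.float64(0.005),0,0,np.float64(4.7)],[0.06,np.float64(-0.042),np.float64(-0.012),np.float64(0.005),0,0,np.float64(4.7)],[0.06,np.float64(-0.042),np.float64(-0.007),np.float64(0.006),0,0,np.float64(4.7)],[0.06,np.float64(-0.043),np.float64(-0.005),np.float64(0.005),0,0,np.float64(4.7)],[0.06,np.float64(-0.043),np.float64(-0.0),np.float64(0.005),0,0,np.float64(4.7)]]]
[[[0.06,np.float64(-0.044),np.float64(0.003),np.float64(0.005),0,0,np.float64(4.7)],[0.06,np.float64(-0.042),np.float64(0.006),np.float64(0.005),0,0,np.float64(4.8)],[0.06,np.float64(-0.042),np.float64(0.01),np.float64(0.006),0,0,np.float64(4.7)],[0.06,np.float64(-0.041),np.float64(0.013),np.float64(0.005),0,0,np.float64(4.7)],[0.06,np.float64(-0.04),np.float64(0.017),np.float64(0.005),0,0,np.float64(4.7)],[0.06,np.float64(-0.039),np.float64(0.019),np.float64(0.005),0,0,np.float64(4.7)],[0.06,np.float64(-0.036),np.float64(0.023),np.float64(0.005),0,0,np.float64(4.7)],[0.06,np.float64(-0.0),np.float64(0.0),np.float64(0.017),0,0,np.float64(0.0)],[0.06,np.float64(-0.0),np.float64(0.0),np.float64(0.017),0,0,np.float64(0.0)],[0.06,np.float64(-0.0),np.float64(0.0),np.float64(0.016),0,0,np.float64(0.0)]]]
end [ 0.5137 -0.1488  0.1003] 78.8
```

>>> {"op": "jog_arm", "data": {"targets": [[[0.06,-0.031,-0.03,0.0,0,0,4.7],[0.06,-0.034,-0.027,0.0,0,0,4.7],[0.06,-0.036,-0.024,0.0,0,0,4.7],[0.06,-0.037,-0.021,0.005,0,0,4.8],[0.06,-0.04,-0.018,0.005,0,0,4.7],[0.06,-0.04,-0.014,0.005,0,0,4.7],[0.06,-0.042,-0.012,0.005,0,0,4.7],[0.06,-0.042,-0.007,0.006,0,0,4.7],[0.06,-0.043,-0.005,0.005,0,0,4.7],[0.06,-0.043,0,0.005,0,0,4.7]]]}}

```text
t: 1.15
ee_pos: [0.3841, 0.1226, 0.2026]
eef_rot: [-3.142, -0.0, 1.948]
ft_force: [0.6, 0.6, 0.1]
grip_width: 0.0599
```

>>> {"op": "jog_arm", "data": {"targets": [[[0.06,-0.044,0.003,0.005,0,0,4.7],[0.06,-0.042,0.006,0.005,0,0,4.8],[0.06,-0.042,0.01,0.006,0,0,4.7],[0.06,-0.041,0.013,0.005,0,0,4.7],[0.06,-0.04,0.017,0.01,0,0,4.7],[0.06,-0.039,0.019,0.01,0,0,4.7],[0.06,-0.036,0.023,0.01,0,0,4.7],[0.06,0,0,0.017,0,0,0],[0.06,0,0,0.017,0,0,0],[0.06,0,0,0.016,0,0,0]]]}}

```text
t: 2.15
ee_pos: [0.5136, -0.1489, 0.1007]
eef_rot: [-3.141, -0.0, 1.375]
ft_force: [-0.2, -0.5, -0.4]
grip_width: 0.0601
```

```bash
sed -i 's/az=round(-(y0/az=round(-float(y0/; s/dx=round(d\[0\]/dx=round(float(d[0])/; s/dyy=round(d\[0\]/dyy=round(float(d[0])/; s/dz=round(-d\[2\],3)/dz=round(-float(d[2]),3)/' h.py
python3 - <<'E'
from h import *
import h
np.set_printoptions(legacy='1.25')
o=r.get_obs(); print(o['t'],o['ee_pos'],o['eef_rot'],o['joint_positions'],o['ft_force'],o['grip_width'])
snap('top','top3.png',crop=(150,90,400,240),scale=3.2)
rows([(8,.514,-.149,.016,78.8)],.06)
E
```

```text
2.15 [ 0.51361366 -0.14886393  0.10065763] [-3.14074442e+00 -2.70444529e-04  1.37514905e+00] [-5.03642540e-01  4.97626413e-01  1.54551696e+00  6.49481151e-07
  1.09933958e+00 -3.07995670e-01] [-0.22751989 -0.53294348 -0.38792712] 0.06007988020017251
[[[0.06,-0.0,0.0,0.01,0,0,0.0],[0.06,-0.0,0.0,0.011,0,0,0.0],[0.06,-0.0,0.001,0.01,0,0,0.0],[0.06,-0.0,-0.0,0.01,0,0,0.0],[0.06,-0.0,-0.0,0.011,0,0,0.0],[0.06,-0.0,0.0,0.01,0,0,0.0],[0.06,-0.0,0.0,0.01,0,0,0.0],[0.06,-0.0,0.001,0.01,0,0,0.0],[0.06,0,0,0,0,0,0],[0.06,0,0,0,0,0,0]]]
end [ 0.5145 -0.1486  0.0164] 78.8
```

View pics/top3.png

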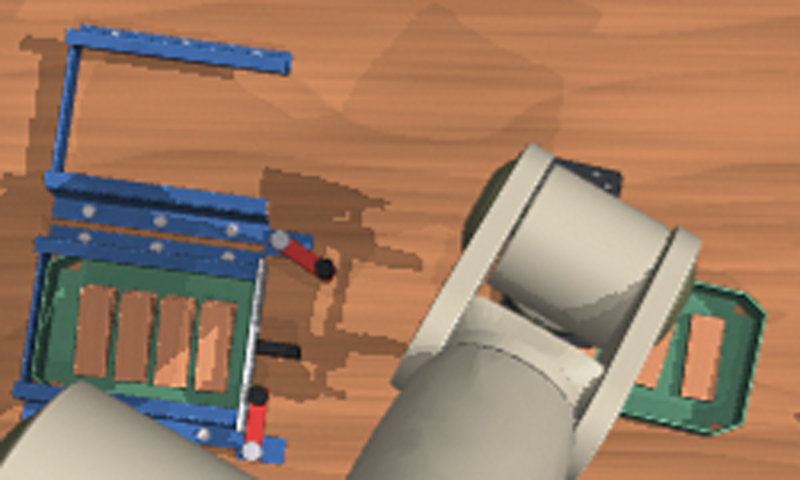

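The top view now shows the arm over the pull, and nothing has moved: the latch is still open and the tray nose is still at (763,312). Next I'll descend and grip.

>>> {"op": "jog_arm", "data": {"targets": [[[0.06,0,0,0.01,0,0,0],[0.06,0,0,0.011,0,0,0],[0.06,0,0,0.01,0,0,0],[0.06,0,0,0.01,0,0,0],[0.06,0,0,0.011,0,0,0],[0.06,0,0,0.01,0,0,0],[0.06,0,0,0.01,0,0,0],[0.06,0,0,0.012,0,0,0],[0.06,0,0,0,0,0,0],[0.06,0,0,0,0,0,0]]]}}

```text
t: 3.2
ee_pos: [0.5138, -0.1486, 0.0176]
eef_rot: [-3.141, -0.0, 1.376]
ft_force: [-0.2, 0.7, 0.0]
grip_width: 0.0601
```

>>> {"op": "jog_arm", "data": {"targets": [[[0.03,0,0,0,0,0,0],[0.03,0,0,0,0,0,0],[0.02,0,0,0,0,0,0],[0.015,0,0,0,0,0,0],[0.01,0,0,0,0,0,0],[0.005,0,0,0,0,0,0],[0.005,0,0,0,0,0,0],[0.005,0,0,0,0,0,0],[0.005,0,0,0,0,0,0],[0.005,0,0,0,0,0,0]]], "grip_force": 35}}

```text
t: 4.2
ee_pos: [0.5141, -0.1487, 0.0178]
eef_rot: [3.141, 0.0, 1.376]
ft_force: [3.4, -0.5, 0.1]
grip_width: 0.0102
```

Run:
```python
from h import *
o=r.get_obs(); y0=np.degrees(o['eef_rot'][2]); z=o['ee_pos'][2]; print(o['ee_pos'],y0)
# centre path: rotate +140 over 30 rows, centre -> (.62,-.15)
c0=np.array(o['ee_pos'][:2])+.110*np.array([np.cos(np.radians(y0+180)),np.sin(np.radians(y0+180))])
c1=np.array([.625,-.16]); w=[]
for k in range(1,31):
    s=k/30; s=s*s*(3-2*s)
    th=np.radians(y0+180+140*s); c=c0+(c1-c0)*s; p=c-.110*np.array([np.cos(th),np.sin(th)])
    w.append((1,p[0],p[1],z,y0+140*s))
    if k%5==0: print(np.degrees(th).round(),c.round(3),p.round(3))
rows(w,.005)
```

```text
[ 0.51408365 -0.14870801  0.01782886] 78.827688471008
269.0 [ 0.503 -0.249] [ 0.504 -0.139]
295.0 [ 0.527 -0.232] [ 0.48  -0.132]
329.0 [ 0.559 -0.208] [ 0.465 -0.151]
363.0 [ 0.591 -0.185] [ 0.481 -0.19 ]
388.0 [ 0.615 -0.167] [ 0.518 -0.22 ]
399.0 [ 0.625 -0.16 ] [ 0.539 -0.229]
[[[0.005,np.float64(0.0),np.float64(-0.001),-0.0,0,0,-0.5],[0.005,np.float64(0.001),np.float64(-0.001),-0.0,0,0,-1.3],[0.005,np.float64(0.002),np.float64(-0.002),-0.0,0,0,-2.1],[0.005,np.float64(0.002),np.float64(-0.003),-0.0,0,0,-2.9],[0.005,np.float64(0.003),np.float64(-0.004),-0.0,0,0,-3.6],[0.005,np.float64(0.003),np.float64(-0.004),-0.0,0,0,-4.2],[0.005,np.float64(0.002),np.float64(-0.005),-0.0,0,0,-4.7],[0.005,np.float64(0.003),np.float64(-0.004),-0.0,0,0,-5.3],[0.005,np.float64(0.002),np.float64(-0.005),-0.0,0,0,-5.6],[0.005,np.float64(0.001),np.float64(-0.005),-0.0,0,0,-6.1]]]
[[[0.005,np.float64(0.001),np.float64(-0.005),-0.0,0,0,-6.4],[0.005,np.float64(-0.0),np.float64(-0.005),-0.0,0,0,-6.6],[0.005,np.float64(-0.001),np.float64(-0.005),-0.0,0,0,-6.8],[0.005,np.float64(-0.002),np.float64(-0.005),-0
[... 314 characters left out ...]
0.005,np.float64(-0.006),np.float64(-0.007),-0.0,0,0,-6.4]]]
[[[0.005,np.float64(-0.007),np.float64(-0.008),-0.0,0,0,-6.1],[0.005,np.float64(-0.006),np.float64(-0.007),-0.0,0,0,-5.6],[0.005,np.float64(-0.006),np.float64(-0.008),-0.0,0,0,-5.3],[0.005,np.float64(-0.006),np.float64(-0.008),-0.0,0,0,-4.7],[0.005,np.float64(-0.005),np.float64(-0.007),-0.0,0,0,-4.2],[0.005,np.float64(-0.005),np.float64(-0.006),-0.0,0,0,-3.6],[0.005,np.float64(-0.003),np.float64(-0.005),-0.0,0,0,-2.9],[0.005,np.float64(-0.003),np.float64(-0.004),-0.0,0,0,-2.1],[0.005,np.float64(-0.001),np.float64(-0.003),-0.0,0,0,-1.3],[0.005,np.float64(-0.001),np.float64(-0.001),-0.0,0,0,-0.5]]]
end [ 0.5396 -0.2288  0.0178] 218.8
```

>>> {"op": "jog_arm", "data": {"targets": [[[0.005,0,-0.001,0,0,0,-0.5],[0.005,0.001,-0.001,0,0,0,-1.3],[0.005,0.002,-0.002,0,0,0,-2.1],[0.005,0.002,-0.003,0,0,0,-2.9],[0.005,0.003,-0.004,0,0,0,-3.6],[0.005,0.003,-0.004,0,0,0,-4.2],[0.005,0.002,-0.005,0,0,0,-4.7],[0.005,0.003,-0.004,0,0,0,-5.3],[0.005,0.002,-0.005,0,0,0,-5.6],[0.005,0.001,-0.005,0,0,0,-6.1]]]}}

```text
t: 5.2
ee_pos: [0.479, -0.1318, 0.0178]
eef_rot: [-3.14, -0.001, 2.014]
ft_force: [-2.0, -1.7, 2.4]
grip_width: 0.0101
```

>>> {"op": "jog_arm", "data": {"targets": [[[0.005,0.001,-0.005,0,0,0,-6.4],[0.005,0,-0.005,0,0,0,-6.6],[0.005,-0.001,-0.005,0,0,0,-6.8],[0.005,-0.002,-0.005,0,0,0,-6.9],[0.005,-0.003,-0.006,0,0,0,-7.0],[0.005,-0.004,-0.006,0,0,0,-7.0],[0.005,-0.005,-0.006,0,0,0,-6.9],[0.005,-0.006,-0.007,0,0,0,-6.8],[0.005,-0.006,-0.007,0,0,0,-6.6],[0.005,-0.006,-0.007,0,0,0,-6.4]]]}}

```text
t: 6.2
ee_pos: [0.4794, -0.19, 0.0178]
eef_rot: [3.141, -0.002, -3.093]
ft_force: [-2.7, -2.1, 3.4]
grip_width: 0.0101
```

>>> {"op": "jog_arm", "data": {"targets": [[[0.005,-0.007,-0.008,0,0,0,-6.1],[0.005,-0.006,-0.007,0,0,0,-5.6],[0.005,-0.006,-0.008,0,0,0,-5.3],[0.005,-0.006,-0.008,0,0,0,-4.7],[0.005,-0.005,-0.007,0,0,0,-4.2],[0.005,-0.005,-0.006,0,0,0,-3.6],[0.005,-0.003,-0.005,0,0,0,-2.9],[0.005,-0.003,-0.004,0,0,0,-2.1],[0.005,-0.001,-0.003,0,0,0,-1.3],[0.005,-0.001,-0.001,0,0,0,-0.5]]]}}

```text
t: 7.2
ee_pos: [0.5384, -0.229, 0.0178]
eef_rot: [3.14, -0.002, -2.463]
ft_force: [-5.8, -3.1, 6.1]
grip_width: 0.0098
```

Run:
```python
from h import *
o=r.get_obs(); print(o['t'],o['ee_pos'],np.degrees(o['eef_rot']),o['joint_positions'],o['ft_force'],o['grip_width'])
snap('scene','scene2.png',scale=1.42)
```

```text
7.2 [ 0.53837241 -0.2289649   0.01782287] [ 1.79910737e+02 -1.00229572e-01 -1.41102531e+02] [-6.03795294e-01  6.80813393e-01  1.47489549e+00 -1.47875998e-03
  9.87875052e-01 -2.85266393e+00] [-5.83368395 -3.08826304  6.08649065] 0.009765204992526352
```

View pics/scene2.png

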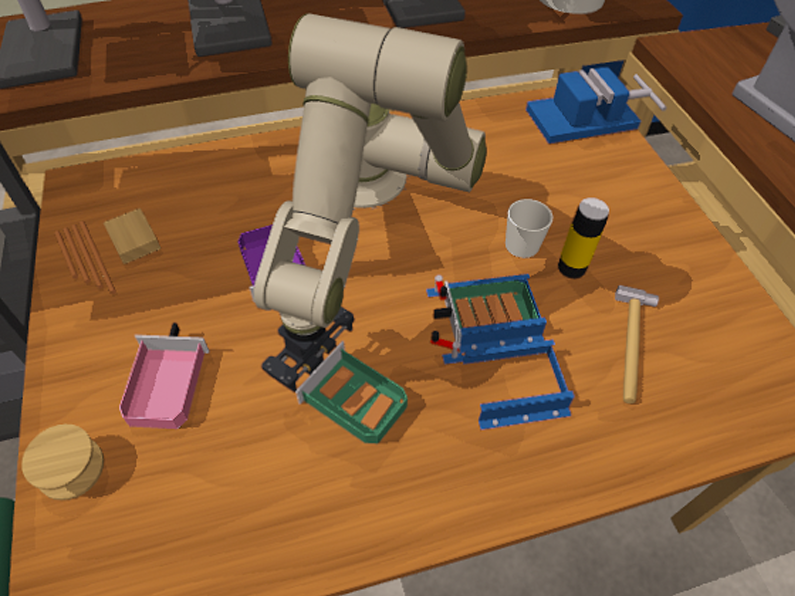

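The tray has turned to heading about 39°, and all three blanks are in it (scene view around (360,395)). Joint 6 is near its limit, so I'll release, rise, turn the tool back half a turn and regrasp.

>>> {"op": "jog_arm", "data": {"targets": [[[0.02,0,0,0,0,0,0],[0.03,0,0,0,0,0,0],[0.04,0,0,0,0,0,0],[0.05,0,0,0,0,0,0],[0.05,0,0,-0.012,0,0,0],[0.05,0,0,-0.02,0,0,0],[0.05,0,0,-0.02,0,0,0],[0.05,0,0,0,0,0,8],[0.05,0,0,0,0,0,8],[0.05,0,0,0,0,0,8]]]}}

```text
t: 8.25
ee_pos: [0.5395, -0.2287, 0.0709]
eef_rot: [-3.141, 0.001, -2.888]
ft_force: [0.2, -0.3, 0.1]
grip_width: 0.0496
```

>>> {"op": "jog_arm", "data": {"targets": [[[0.05,0,0,0,0,0,8],[0.05,0,0,0,0,0,8],[0.05,0,0,0,0,0,8],[0.05,0,0,0,0,0,8],[0.05,0,0,0,0,0,8],[0.05,0,0,0,0,0,8],[0.05,0,0,0,0,0,8],[0.05,0,0,0,0,0,8],[0.05,0,0,0,0,0,8],[0.05,0,0,0,0,0,8]]]}}

```text
t: 9.25
ee_pos: [0.5395, -0.2287, 0.0707]
eef_rot: [3.141, 0.001, 1.998]
ft_force: [-0.3, 0.2, -0.1]
grip_width: 0.0501
```

>>> {"op": "jog_arm", "data": {"targets": [[[0.05,0,0,0,0,0,8],[0.05,0,0,0,0,0,8],[0.05,0,0,0,0,0,8],[0.05,0,0,0,0,0,8],[0.05,0,0,0,0,0,8],[0.05,0,0,0,0,0,8],[0.05,0,0,0,0,0,8],[0.05,0,0,0,0,0,8],[0.05,0,0,0,0,0,8],[0.05,0,0,0,0,0,4]]]}}

```text
t: 10.25
ee_pos: [0.5395, -0.2287, 0.0707]
eef_rot: [3.141, -0.0, 0.673]
ft_force: [0.5, 0.2, 0.2]
grip_width: 0.0502
```

Run:
```python
from h import *
o=r.get_obs(); print(o['t'],o['ee_pos'],np.degrees(o['eef_rot']),o['joint_positions'],o['ft_force'],o['grip_width'])
snap('top','top4.png',crop=(200,90,400,240),scale=4)
```

```text
10.25 [ 0.53950674 -0.22872685  0.0706724 ] [ 1.79956546e+02 -1.42917750e-02  3.85576378e+01] [-6.02877707e-01  6.08677802e-01  1.42945019e+00  2.03844935e-05
  1.10266648e+00  2.94951793e-01] [0.53001146 0.20107603 0.19221815] 0.050208402019332604
```

View pics/top4.png

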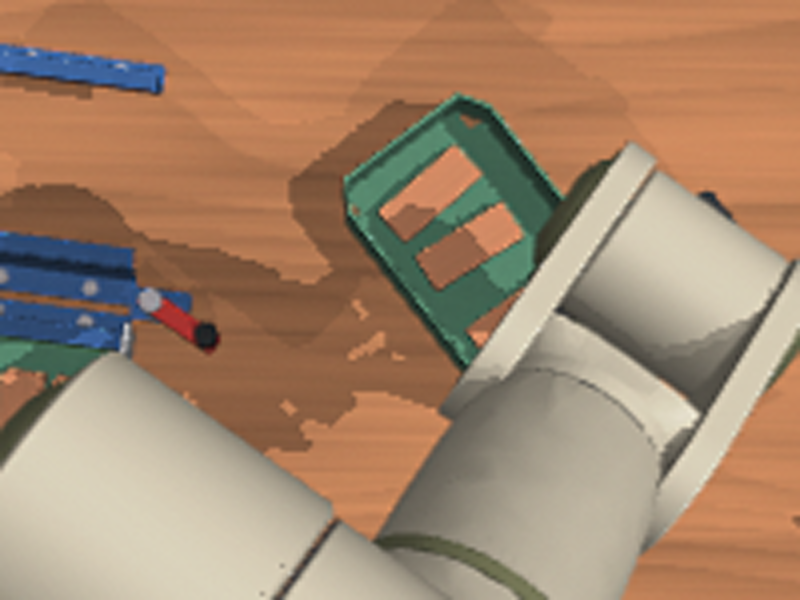

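The nose edge runs from (347,181) to (460,97) in this crop (4x, offset 200,90), and the blanks lie flat in the tray. I'll check its heading and then regrasp.

Run:
```python
from h import *
a=p2w('top',(200+347/4,90+181/4),.038); b=p2w('top',(200+460/4,90+97/4),.038)
print(a,b,np.linalg.norm(a-b),np.degrees(np.arctan2(*(a-b)[[1,0]]))-90)
m=(a+b)/2; th=np.radians(38.7); print(m, np.array([.5395,-.2287])+.195*np.array([np.cos(th),np.sin(th)]))
print(np.degrees(np.arctan2(m[1]+.2287,m[0]-.5395)))
```

```text
[ 0.65486963 -0.07513621  0.038     ] [ 0.71278163 -0.14884776  0.038     ] 0.09374001725240202 38.15519874452838
[ 0.68382563 -0.11199199  0.038     ] [ 0.69168393 -0.10677768]
38.96051847151992
```

>>> {"op": "jog_arm", "data": {"targets": [[[0.05,0,0,0.015,0,0,0],[0.05,0,0,0.015,0,0,0],[0.05,0,0,0.015,0,0,0],[0.05,0,0,0.008,0,0,0],[0.03,0,0,0,0,0,0],[0.02,0,0,0,0,0,0],[0.01,0,0,0,0,0,0],[0.005,0,0,0,0,0,0],[0.005,0,0,0,0,0,0],[0.005,0,0,0,0,0,0]]], "grip_force": 35}}

```text
t: 11.3
ee_pos: [0.5394, -0.2287, 0.0171]
eef_rot: [3.141, -0.0, 0.678]
ft_force: [0.6, -0.2, 2.6]
grip_width: 0.0095
```

Run:
```python
from h import *
o=r.get_obs(); y0=np.degrees(o['eef_rot'][2]); z=o['ee_pos'][2]; L=.105
u=lambda t: np.array([np.cos(np.radians(t)),np.sin(np.radians(t))])
c0=np.array(o['ee_pos'][:2])+L*u(y0)
c1=np.array([.6567,.056])-.13*u(84.1); w=[]
for k in range(1,19):
    s=k/18; s=s*s*(3-2*s)
    th=y0+(84.1-y0)*s; c=c0+(c1-c0)*s; p=c-L*u(th)
    w.append((1,float(p[0]),float(p[1]),z,float(th)))
np.set_printoptions(legacy='1.25')
rows(w,.005)
```

```text
[[[0.005,0.001,0.0,-0.0,0,0,-0.4],[0.005,0.002,0.001,-0.0,0,0,-1.2],[0.005,0.003,0.001,-0.0,0,0,-1.8],[0.005,0.004,0.002,-0.0,0,0,-2.3],[0.005,0.005,0.002,-0.0,0,0,-2.8],[0.005,0.006,0.003,-0.0,0,0,-3.2],[0.005,0.006,0.003,-0.0,0,0,-3.5],[0.005,0.007,0.004,-0.0,0,0,-3.7],[0.005,0.008,0.004,-0.0,0,0,-3.7],[0.005,0.007,0.005,-0.0,0,0,-3.8]]]
[[[0.005,0.008,0.005,-0.0,0,0,-3.7],[0.005,0.007,0.006,-0.0,0,0,-3.4],[0.005,0.007,0.005,-0.0,0,0,-3.2],[0.005,0.006,0.006,-0.0,0,0,-2.9],[0.005,0.005,0.004,-0.0,0,0,-2.3],[0.005,0.003,0.004,-0.0,0,0,-1.8],[0.005,0.003,0.002,-0.0,0,0,-1.2],[0.005,0.001,0.001,-0.0,0,0,-0.4],[0.005,0,0,0,0,0,0],[0.005,0,0,0,0,0,0]]]
end [ 0.6328 -0.1773  0.0171] 84.1
```

>>> {"op": "jog_arm", "data": {"targets": [[[0.005,0.001,0,0,0,0,-0.4],[0.005,0.002,0.001,0,0,0,-1.2],[0.005,0.003,0.001,0,0,0,-1.8],[0.005,0.004,0.002,0,0,0,-2.3],[0.005,0.005,0.002,0,0,0,-2.8],[0.005,0.006,0.003,0,0,0,-3.2],[0.005,0.006,0.003,0,0,0,-3.5],[0.005,0.007,0.004,0,0,0,-3.7],[0.005,0.008,0.004,0,0,0,-3.7],[0.005,0.007,0.005,0,0,0,-3.8]]]}}

```text
t: 12.3
ee_pos: [0.5902, -0.207, 0.0171]
eef_rot: [3.14, 0.001, 1.141]
ft_force: [-2.2, -4.4, 1.5]
grip_width: 0.0099
```

>>> {"op": "jog_arm", "data": {"targets": [[[0.005,0.008,0.005,0,0,0,-3.7],[0.005,0.007,0.006,0,0,0,-3.4],[0.005,0.007,0.005,0,0,0,-3.2],[0.005,0.006,0.006,0,0,0,-2.9],[0.005,0.005,0.004,0,0,0,-2.3],[0.005,0.003,0.004,0,0,0,-1.8],[0.005,0.003,0.002,0,0,0,-1.2],[0.005,0.001,0.001,0,0,0,-0.4],[0.005,0,0,0,0,0,0],[0.005,0,0,0,0,0,0]]]}}

```text
t: 13.3
ee_pos: [0.6332, -0.1779, 0.0171]
eef_rot: [3.14, 0.001, 1.468]
ft_force: [2.0, -5.5, 2.2]
grip_width: 0.0096
```

Run:
```python
from h import *
o=r.get_obs(); print(o['t'],o['ee_pos'],np.degrees(o['eef_rot']),o['ft_force'],o['grip_width'])
snap('top','top5.png',crop=(160,90,360,240),scale=4)
```

```text
13.3 [ 0.6332231  -0.17790835  0.01711986] [1.79903079e+02 5.31832065e-02 8.41165382e+01] [ 1.95943442 -5.4843104   2.18767749] 0.009642301484619536
```

View pics/top5.png

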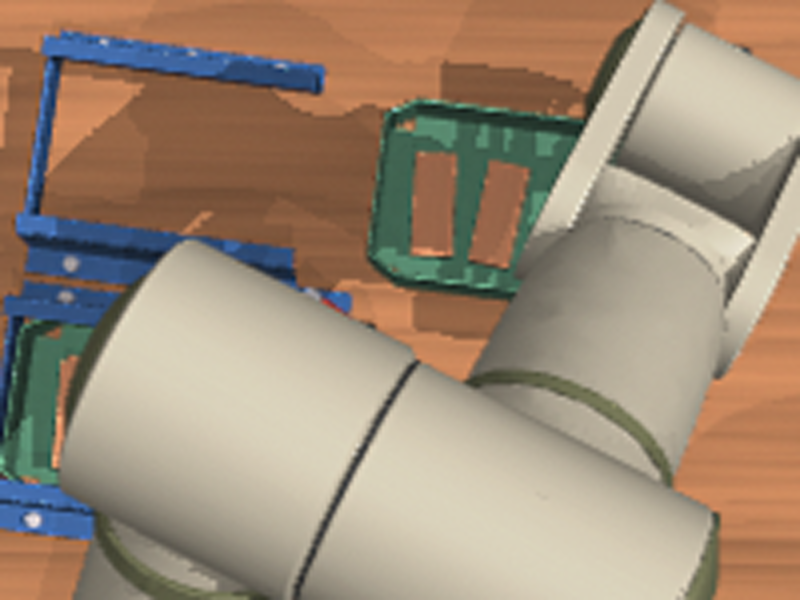

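The tray is now lined up with the dock. Its nose edge runs from (386,113) to (369,254), the upper side from (408,100) to (580,121), and the rail front is at (323,80). I'll check its lateral offset in the dock frame.

Run:
```python
from h import *
np.set_printoptions(legacy='1.25')
q=np.radians(84.1); dx=np.array([np.cos(q),np.sin(q)]); dy=np.array([-dx[1],dx[0]]); M=np.array([.6567,.056])
def D(p): p=np.array(p)[:2]-M; return (np.array([p@dx,p@dy])*1e3).round(1)
for n,u,v,z in [('n1',386,113,.038),('n2',369,254,.038),('sA',408,100,.038),('sB',580,121,.038),('s2A',400,288,.038),('s2B',510,299,.038),('lipF',294,251,.048),('upIn',322,94,.048),('upOut',324,67,.048)]:
    print(n,D(p2w('top',(160+u/4,90+v/4),z)))
print(D(r.get_obs()['ee_pos']))
rows([(10,*(M-.105*dx+.055*dx-.0*dy-0.085*dx+.0),.0171,84.1)],.005)
```

```text
n1 [-46.5 -46.7]
n2 [-46.9  47.7]
sA [-59.7 -57.1]
sB [-173.6  -57.5]
s2A [-69.7  67.4]
s2B [-141.7   65.8]
lipF [ 0.8 53.7]
upIn [ -4.2 -51.2]
upOut [ -3.3 -69.1]
[-235.1   -0.7]
[[[0.005,0.01,-0.0,0.0,0,0,0.0],[0.005,0.01,-0.0,0.0,0,0,0.0],[0.005,0.01,-0.0,0.0,0,0,0.0],[0.005,0.01,-0.0,0.0,0,0,0.0],[0.005,0.01,-0.0,0.0,0,0,0.0],[0.005,0.01,-0.0,0.0,0,0,0.0],[0.005,0.01,-0.0,0.0,0,0,0.0],[0.005,0.01,-0.001,0.0,0,0,0.0],[0.005,0.01,0.0,0.0,0,0,0.0],[0.005,0.01,0.0,0.0,0,0,0.0]]]
end [ 0.6425 -0.0784  0.0171] 84.1
```

Everything agrees within about 2 mm, so I'll insert.

>>> {"op": "jog_arm", "data": {"targets": [[[0.005,0.005,0,0,0,0,0],[0.005,0.01,0,0,0,0,0],[0.005,0.01,0,0,0,0,0],[0.005,0.01,0,0,0,0,0],[0.005,0.01,0,0,0,0,0],[0.005,0.01,0,0,0,0,0],[0.005,0.01,0,0,0,0,0],[0.005,0.01,0,0,0,0,0],[0.005,0.01,0,0,0,0,0],[0.005,0.005,0,0,0,0,0]]]}}

```text
t: 14.35
ee_pos: [0.642, -0.0879, 0.0171]
eef_rot: [3.141, 0.001, 1.469]
ft_force: [-1.7, -7.3, 3.6]
grip_width: 0.0097
```

>>> {"op": "jog_arm", "data": {"targets": [[[0.005,0.005,0,0,0,0,0],[0.005,0.01,0,0,0,0,0],[0.005,0.01,0,0,0,0,0],[0.005,0.01,0,0,0,0,0],[0.005,0.01,0,0,0,0,0],[0.005,0.01,0,0,0,0,0],[0.005,0.01,0,0,0,0,0],[0.005,0.01,0,0,0,0,0],[0.005,0.01,0,0,0,0,0],[0.005,0.005,0,0,0,0,0]]]}}

```text
t: 15.35
ee_pos: [0.6514, 0.0003, 0.0171]
eef_rot: [3.14, 0.004, 1.469]
ft_force: [-0.7, -26.0, 2.8]
grip_width: 0.0095
```

The drag has risen to 26 N, so I'll look before pushing on.

Run:
```python
from h import *
o=r.get_obs(); print(o['ee_pos'],o['ft_force'],o['ft_torque'])
snap('scene','scene3.png',crop=(230,170,430,320),scale=4)
```

```text
[6.51397232e-01 2.85896326e-04 1.71345136e-02] [ -0.69844365 -25.97627947   2.78891998] [-3.86422881  0.22918613  0.01497607]
```

View pics/scene3.png

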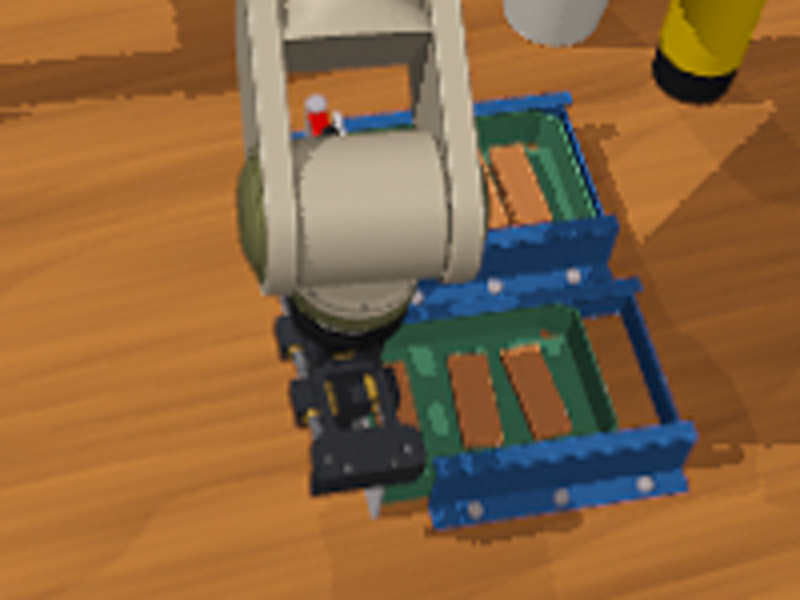

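The tray is straight and roughly 35 mm short of home, with nothing visibly caught. I'll advance a few millimetres slowly and watch the force.

>>> {"op": "jog_arm", "data": {"targets": [[[0.005,0.001,0,0,0,0,0],[0.005,0.001,0,0,0,0,0],[0.005,0.001,0,0,0,0,0],[0.005,0.001,0,0,0,0,0],[0.005,0.001,0,0,0,0,0],[0.005,0,0,0,0,0,0],[0.005,0,0,0,0,0,0],[0.005,0,0,0,0,0,0],[0.005,0,0,0,0,0,0],[0.005,0,0,0,0,0,0]]]}}

```text
t: 16.4
ee_pos: [0.6534, 0.0076, 0.0171]
eef_rot: [3.137, -0.002, 1.468]
ft_force: [9.7, 1.4, -1.0]
grip_width: 0.0101
```

>>> {"op": "jog_arm", "data": {"targets": [[[0.005,0,0.001,0,0,0,0],[0.005,0.003,0.001,0,0,0,0],[0.005,0.003,0,0,0,0,0],[0.005,0.003,0,0,0,0,0],[0.005,0.003,0,0,0,0,0],[0.005,0.003,0,0,0,0,0],[0.005,0.002,0,0,0,0,0],[0.005,0.001,0,0,0,0,0],[0.005,0,0,0,0,0,0],[0.005,0,0,0,0,0,0]]]}}

```text
t: 17.4
ee_pos: [0.6561, 0.0232, 0.0171]
eef_rot: [3.14, 0.002, 1.468]
ft_force: [3.1, -8.5, 3.3]
grip_width: 0.0098
```

>>> {"op": "jog_arm", "data": {"targets": [[[0.005,0,0.001,0,0,0,0],[0.005,0.002,0,0,0,0,0],[0.005,0.002,0,0,0,0,0],[0.005,0.002,0,0,0,0,0],[0.005,0.001,0,0,0,0,0],[0.005,0.001,0,0,0,0,0],[0.005,0.001,0,0,0,0,0],[0.005,0,0,0,0,0,0],[0.005,0,0,0,0,0,0],[0.005,0,0,0,0,0,0]]]}}

```text
t: 18.4
ee_pos: [0.6572, 0.0322, 0.0171]
eef_rot: [-3.141, 0.002, 1.468]
ft_force: [-0.6, -7.3, 6.0]
grip_width: 0.0097
```

>>> {"op": "jog_arm", "data": {"targets": [[[0.005,0.001,0,0,0,0,0],[0.005,0.001,0,0,0,0,0],[0.005,0.001,0,0,0,0,0],[0.005,0.001,0,0,0,0,0],[0.005,0.001,0,0,0,0,0],[0.005,0,0,0,0,0,0],[0.005,0,0,0,0,0,0],[0.005,0,0,0,0,0,0],[0.005,0,0,0,0,0,0],[0.005,0,0,0,0,0,0]]]}}

```text
t: 19.4
ee_pos: [0.6575, 0.0361, 0.0171]
eef_rot: [-3.141, 0.003, 1.468]
ft_force: [-1.9, -12.4, 5.3]
grip_width: 0.0096
```

>>> {"op": "jog_arm", "data": {"targets": [[[0.005,0.001,0,0,0,0,0],[0.005,0.001,0,0,0,0,0],[0.005,0.001,0,0,0,0,0],[0.005,0,0,0,0,0,0],[0.005,0,0,0,0,0,0],[0.005,0,0,0,0,0,0],[0.005,0,0,0,0,0,0],[0.005,0,0,0,0,0,0],[0.005,0,0,0,0,0,0],[0.005,0,0,0,0,0,0]]]}}

```text
t: 20.4
ee_pos: [0.6575, 0.0362, 0.0171]
eef_rot: [-3.14, 0.008, 1.467]
ft_force: [-5.5, -25.3, 6.1]
grip_width: 0.0098
```

Run:
```python
from h import *
o=r.get_obs(); print(o['ee_pos'],o['ft_force'],o['ft_torque'])
snap('scene','scene4.png',crop=(270,180,420,292),scale=5.3)
```

```text
[0.65749159 0.03617658 0.01709911] [ -5.47164701 -25.31120027   6.1134572 ] [-3.91422786  0.85018225 -0.18713615]
```

View pics/scene4.png

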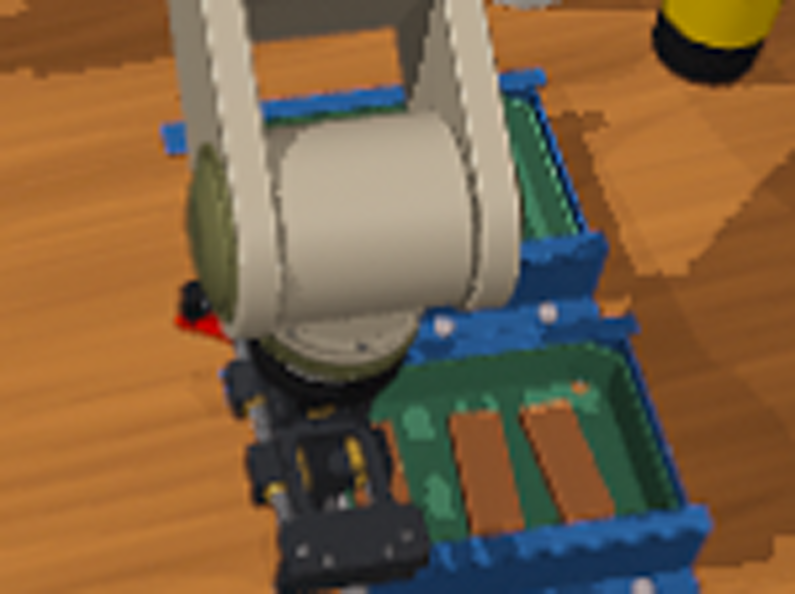

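The latest 3 mm of command gave only 0.1 mm of motion and 13 N more force, which is a firm stop. The TCP is at dock x = -20 mm, matching home. In the picture the nose is close to the tie bar and the blanks are in the tray. I'll release, rise and move above the knob.

>>> {"op": "jog_arm", "data": {"targets": [[[0.015,0,0,0,0,0,0],[0.025,-0.002,0,0,0,0,0],[0.035,-0.003,0,0,0,0,0],[0.045,0,0,0,0,0,0],[0.045,0,0,-0.01,0,0,0],[0.045,0,0,-0.02,0,0,0],[0.045,0,0,-0.02,0,0,0],[0.045,0,0,-0.025,0,0,0],[0.045,0,0,0,0,0,0],[0.045,0,0,0,0,0,0]]]}}

```text
t: 21.45
ee_pos: [0.6576, 0.0365, 0.092]
eef_rot: [3.141, -0.0, 1.469]
ft_force: [-0.2, -0.9, -0.5]
grip_width: 0.0449
```

Run:
```python
from h import *
np.set_printoptions(legacy='1.25')
o=r.get_obs(); print(o['t'],o['ee_pos'],o['ft_force'])
rows([(7,.547,.014,.095,84.1),(3,.547,.014,.085,84.1)],.045)
```

```text
21.45 [0.65762892 0.03648391 0.09202732] [-0.20312213 -0.86066671 -0.47986369]
[[[0.045,-0.005,-0.015,-0.0,0,0,0.0],[0.045,-0.005,-0.016,-0.001,0,0,0.0],[0.045,-0.004,-0.015,-0.0,0,0,0.0],[0.045,-0.005,-0.016,-0.001,0,0,0.0],[0.045,-0.005,-0.015,-0.0,0,0,0.0],[0.045,-0.005,-0.015,-0.001,0,0,0.0],[0.045,-0.005,-0.016,0.0,0,0,0.0],[0.045,0.0,0.0,0.003,0,0,0.0],[0.045,0.0,0.0,0.004,0,0,0.0],[0.045,0.0,0.0,0.003,0,0,0.0]]]
end [0.5467 0.0137 0.085 ] 84.1
```

>>> {"op": "jog_arm", "data": {"targets": [[[0.045,-0.005,-0.015,0,0,0,0],[0.045,-0.005,-0.016,0,0,0,0],[0.045,-0.004,-0.015,0,0,0,0],[0.045,-0.005,-0.016,0,0,0,0],[0.045,-0.005,-0.015,0,0,0,0],[0.045,-0.005,-0.015,0,0,0,0],[0.045,-0.005,-0.016,0,0,0,0],[0.045,0,0,0.003,0,0,0],[0.045,0,0,0.003,0,0,0],[0.045,0,0,0,0,0,0]]]}}

```text
t: 22.45
ee_pos: [0.5471, 0.0136, 0.0848]
eef_rot: [-3.14, -0.0, 1.468]
ft_force: [0.3, -0.3, -0.3]
grip_width: 0.0449
```

Run:
```python
from h import *
o=r.get_obs(); print(o['t'],o['ee_pos'])
snap('scene','scene5.png',crop=(270,180,420,292),scale=5.3)
snap('top','t.png')
```

```text
22.45 [0.54707738 0.0136444  0.08481963]
```

View pics/scene5.png

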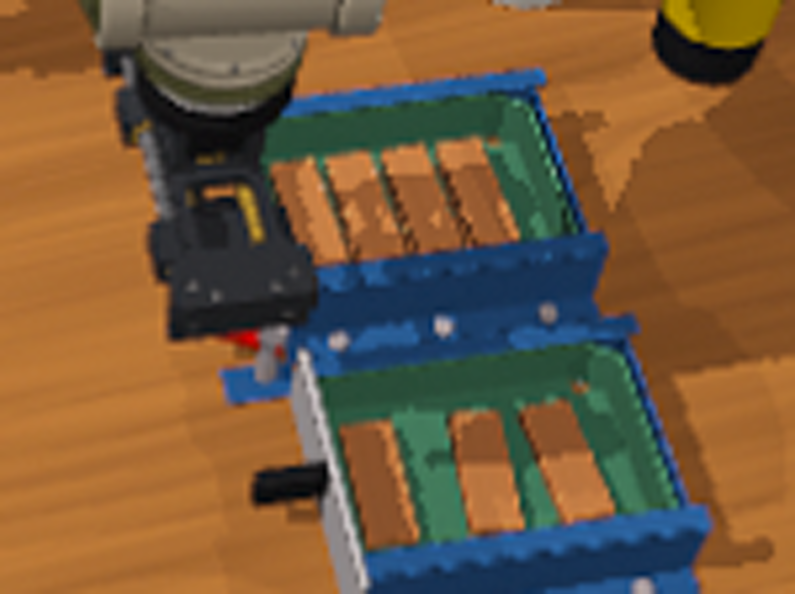

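The plate sits against the rail ends at (305,352) to (360,590), all three blanks are flat in the tray, and the knob is under the gripper. Next I'll grip the knob.

>>> {"op": "jog_arm", "data": {"targets": [[[0.045,0,0,0.01,0,0,0],[0.045,0,0,0.012,0,0,0],[0.045,0,0,0.01,0,0,0],[0.045,0,0,0,0,0,0],[0.03,0,0,0,0,0,0],[0.02,0,0,0,0,0,0],[0.012,0,0,0,0,0,0],[0.012,0,0,0,0,0,0],[0.012,0,0,0,0,0,0],[0.012,0,0,0,0,0,0]]], "grip_force": 15}}

```text
t: 23.55
ee_pos: [0.5471, 0.0135, 0.0541]
eef_rot: [3.14, -0.0, 1.468]
ft_force: [1.3, 1.5, 0.9]
grip_width: 0.0151
```

Run:
```python
from h import *
np.set_printoptions(legacy='1.25')
q=np.radians(84.1); dx=np.array([np.cos(q),np.sin(q)]); dy=np.array([-dx[1],dx[0]]); M=np.array([.6567,.056])
for y in (.07,-.07):
    for x in(-.004,0): p=M+x*dx+y*dy; print(x,y,((w2p('scene',[*p,.0505])-[270,180])*5.3).round(0))
o=r.get_obs(); print(o['t'],o['ee_pos'],o['grip_width'],o['ft_force'])
piv=M-.014*dx+.084*dy; k=o['ee_pos'][:2]-piv; R=np.linalg.norm(k); a0=np.degrees(np.arctan2(k[1],k[0])); print(piv,R,a0)
w=[]
for i in range(1,21):
    a=np.radians(a0+(-5.9-a0)*i/20); R2=R+(.044-R)*i/20
    w.append((1,piv[0]+R2*np.cos(a),piv[1]+R2*np.sin(a),o['ee_pos'][2],84.1))
rows(w,.012)
```

```text
-0.004 0.07 [292. 341.]
0 0.07 [300. 339.]
-0.004 -0.07 [358. 578.]
0 -0.07 [366. 576.]
23.55 [0.54713873 0.01353252 0.05408882] 0.015116946460799356 [1.32861763 1.48605009 0.92730561]
[0.57170587 0.05070873] 0.0445602411620014 -123.457896549333
[[[0.012,-0.002,0.004,-0.0,0,0,0.0],[0.012,-0.001,0.004,-0.0,0,0,0.0],[0.012,-0.001,0.005,-0.0,0,0,0.0],[0.012,-0.001,0.004,-0.0,0,0,0.0],[0.012,0.0,0.005,-0.0,0,0,0.0],[0.012,0.001,0.005,-0.0,0,0,0.0],[0.012,0.0,0.004,-0.0,0,0,0.0],[0.012,0.002,0.004,-0.0,0,0,0.0],[0.012,0.001,0.005,-0.0,0,0,0.0],[0.012,0.003,0.004,-0.0,0,0,0.0]]]
[[[0.012,0.002,0.003,-0.0,0,0,0.0],[0.012,0.003,0.004,-0.0,0,0,0.0],[0.012,0.003,0.003,-0.0,0,0,0.0],[0.012,0.004,0.003,-0.0,0,0,0.0],[0.012,0.004,0.002,-0.0,0,0,0.0],[0.012,0.004,0.002,-0.0,0,0,0.0],[0.012,0.004,0.002,-0.0,0,0,0.0],[0.012,0.005,0.001,-0.0,0,0,0.0],[0.012,0.004,0.0,-0.0,0,0,0.0],[0.012,0.004,0.001,-0.0,0,0,0.0]]]
end [0.6158 0.0457 0.0541] 84.1
```

The grip reads 15.1 mm with the TCP 44.6 mm from the pivot, so the knob is held. I'll swing it along the arc.

>>> {"op": "jog_arm", "data": {"targets": [[[0.012,-0.002,0.004,0,0,0,0],[0.012,-0.001,0.004,0,0,0,0],[0.012,-0.001,0.005,0,0,0,0],[0.012,-0.001,0.004,0,0,0,0],[0.012,0,0.005,0,0,0,0],[0.012,0.001,0.005,0,0,0,0],[0.012,0,0.004,0,0,0,0],[0.012,0.002,0.004,0,0,0,0],[0.012,0.001,0.005,0,0,0,0],[0.012,0.003,0.004,0,0,0,0]]]}}

```text
t: 24.55
ee_pos: [0.5903, 0.0099, 0.0537]
eef_rot: [-3.14, 0.002, 1.468]
ft_force: [-3.1, -4.6, 3.4]
grip_width: 0.0152
```

>>> {"op": "jog_arm", "data": {"targets": [[[0.012,0.002,0.003,0,0,0,0],[0.012,0.003,0.004,0,0,0,0],[0.012,0.003,0.003,0,0,0,0],[0.012,0.004,0.003,0,0,0,0],[0.012,0.004,0.002,0,0,0,0],[0.012,0.004,0.002,0,0,0,0],[0.012,0.004,0.002,0,0,0,0],[0.012,0.005,0.001,0,0,0,0],[0.012,0.004,0,0,0,0,0],[0.012,0.004,0.001,0,0,0,0]]]}}

```text
t: 25.55
ee_pos: [0.6167, 0.0456, 0.0538]
eef_rot: [3.139, 0.0, 1.468]
ft_force: [1.8, -5.4, 1.0]
grip_width: 0.0155
```

>>> {"op": "jog_arm", "data": {"targets": [[[0.012,0.001,0,0,0,0,0],[0.012,0.001,0,0,0,0,0],[0.012,0.001,0,0,0,0,0],[0.012,0,0,0,0,0,0],[0.012,0,0,0,0,0,0],[0.012,0,0,0,0,0,0],[0.012,0,0,0,0,0,0],[0.012,0,0,0,0,0,0],[0.012,0,0,0,0,0,0],[0.012,0,0,0,0,0,0]]]}}

```text
t: 26.55
ee_pos: [0.6173, 0.0486, 0.0539]
eef_rot: [3.138, -0.0, 1.468]
ft_force: [3.9, -4.4, -0.6]
grip_width: 0.0154
```

>>> {"op": "jog_arm", "data": {"targets": [[[0.012,0.001,0,0,0,0,0],[0.012,0.001,0,0,0,0,0],[0.012,0.001,0,0,0,0,0],[0.012,0,0,0,0,0,0],[0.012,0,0,0,0,0,0],[0.012,0,0,0,0,0,0],[0.012,0,0,0,0,0,0],[0.012,0,0,0,0,0,0],[0.012,0,0,0,0,0,0],[0.012,0,0,0,0,0,0]]], "grip_force": 30}}

```text
t: 27.55
ee_pos: [0.6177, 0.0511, 0.0539]
eef_rot: [3.137, 0.001, 1.468]
ft_force: [5.1, -6.2, -1.8]
grip_width: 0.0145
```

The TCP is already about 5 mm past the knob's expected shut position with only 6 N of force. The knob is probably slipping in the pads, so I'll let go and push it from outside with the fingers shut.

>>> {"op": "jog_arm", "data": {"targets": [[[0.025,0,0,0,0,0,0],[0.034,0,0,0,0,0,0],[0.034,0,0,0,0,0,0],[0.034,0,0,-0.012,0,0,0],[0.034,0,0,-0.015,0,0,0],[0.02,-0.012,0,-0.005,0,0,0],[0.01,-0.017,0,0,0,0,0],[0.0,-0.017,0,0,0,0,0],[0.0,0,0,0,0,0,0],[0.0,0,0,0,0,0,0]]]}}

```text
t: 28.55
ee_pos: [0.611, 0.005, 0.0853]
eef_rot: [-3.141, -0.0, 1.467]
ft_force: [-0.2, -0.1, -0.4]
grip_width: 0.0002
```

Run:
```python
from h import *
o=r.get_obs(); print(o['t'],o['ee_pos'],o['ft_force'],o['grip_width'])
snap('scene','scene6.png',crop=(270,180,420,292),scale=5.3)
for a in (0,.15,.3):
    q=np.radians(-5.9)-a; p=np.array([.5717+.044*np.cos(q),.0507+.044*np.sin(q),.064]); print(a,p,((w2p('scene',p)-[270,180])*5.3).round(0))
```

```text
28.55 [0.61104534 0.00503188 0.08525563] [-0.17008321 -0.09432933 -0.37125327] 0.00020409161703426287
0 [0.61546692 0.04617713 0.064     ] [289. 378.]
0.15 [0.61429958 0.03968747 0.064     ] [277. 379.]
0.3 [0.61217554 0.03344513 0.064     ] [264. 378.]
```

View pics/scene6.png

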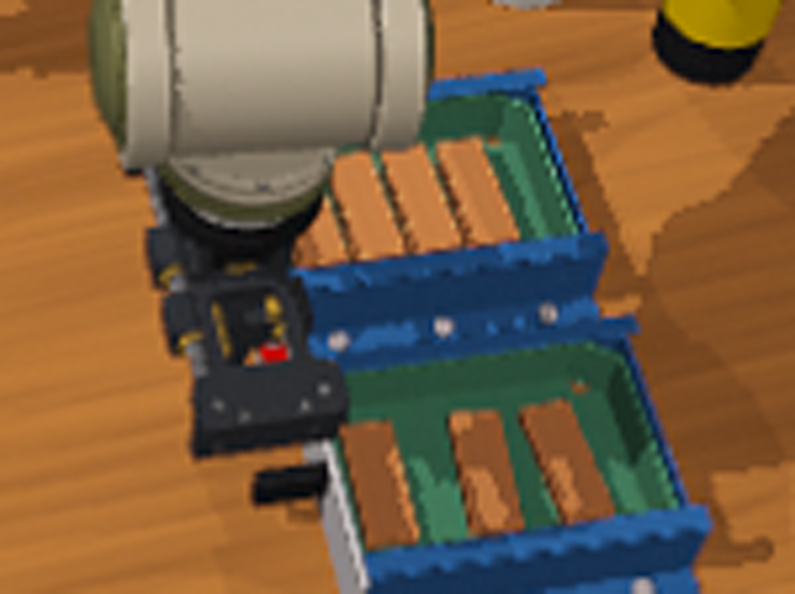

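The gripper hides the knob. The red bar shows at (272,352), and the tray is unchanged. I'll lower the shut fingers in front of the knob and push along the dock axis.

>>> {"op": "jog_arm", "data": {"targets": [[[0,0,0,0.012,0,0,0],[0,0,0,0.012,0,0,0],[0,0,0,0.011,0,0,0],[0,0.004,0,0,0,0,0],[0,0.004,0,0,0,0,0],[0,0.004,0,0,0,0,0],[0,0.004,0,0,0,0,0],[0,0.003,0,0,0,0,0],[0,0,0,0,0,0,0],[0,0,0,0,0,0,0]]]}}

```text
t: 29.6
ee_pos: [0.6133, 0.0248, 0.0509]
eef_rot: [3.141, 0.0, 1.468]
ft_force: [0.2, -0.5, 0.3]
grip_width: 0.0002
```

>>> {"op": "jog_arm", "data": {"targets": [[[0,0.002,0,0,0,0,0],[0,0.002,0,0,0,0,0],[0,0.001,0,0,0,0,0],[0,0.001,0,0,0,0,0],[0,0.001,0,0,0,0,0],[0,0,0,0,0,0,0],[0,0,0,0,0,0,0],[0,0,0,0,0,0,0],[0,0,0,0,0,0,0],[0,0,0,0,0,0,0]]]}}

```text
t: 30.6
ee_pos: [0.6141, 0.0311, 0.0508]
eef_rot: [3.141, 0.001, 1.468]
ft_force: [0.5, -5.4, -0.1]
grip_width: -0.0001
```

>>> {"op": "jog_arm", "data": {"targets": [[[0,0.001,0,0,0,0,0],[0,0.001,0,0,0,0,0],[0,0,0,0,0,0,0],[0,0,0,0,0,0,0],[0,0,0,0,0,0,0],[0,0,0,0,0,0,0],[0,0,0,0,0,0,0],[0,0,0,0,0,0,0],[0,0,0,0,0,0,0],[0,0,0,0,0,0,0]]]}}

```text
t: 31.6
ee_pos: [0.6142, 0.0315, 0.0508]
eef_rot: [3.141, 0.003, 1.468]
ft_force: [-0.7, -12.1, -0.3]
grip_width: 0.0008
```

Another 2 mm of command moved it only 0.4 mm and raised the force to 12 N, so the latch is against its stop. I'll retreat and make a final check.

>>> {"op": "jog_arm", "data": {"targets": [[[0,-0.01,0,0,0,0,0],[0,-0.02,0,0,0,0,0],[0,-0.01,0,-0.03,0,0,0],[0,0,0,-0.04,0,0,0],[0,0,0,-0.04,0,0,0],[0,-0.03,-0.01,-0.03,0,0,0],[0,-0.04,-0.02,-0.02,0,0,0],[0,-0.04,-0.02,0,0,0,0],[0,-0.04,-0.02,0,0,0,0],[0,-0.04,-0.02,0,0,0,0]]]}}

```text
t: 32.6
ee_pos: [0.4999, -0.1867, 0.2109]
eef_rot: [3.141, -0.001, 1.469]
ft_force: [-0.2, -1.0, -1.0]
grip_width: 0.0004
```

>>> {"op": "jog_arm", "data": {"targets": [[[0,-0.03,-0.02,0,0,0,0],[0,-0.03,-0.02,0,0,0,0],[0,-0.03,-0.02,0,0,0,0],[0,-0.03,0,0,0,0,0],[0,-0.03,0,0,0,0,0],[0,-0.02,0,0,0,0,0],[0,0,0,0,0,0,0],[0,0,0,0,0,0,0],[0,0,0,0,0,0,0],[0,0,0,0,0,0,0]]]}}

```text
t: 33.6
ee_pos: [0.4243, -0.3478, 0.2109]
eef_rot: [3.141, -0.0, 1.469]
ft_force: [-0.4, -0.5, -1.1]
grip_width: -0.0001
```

Run:
```python
from h import *
o=r.get_obs(); print(o['t'],o['ee_pos'],o['ft_force'])
snap('top','a.png',crop=(110,80,310,280),scale=2.9); snap('scene','b.png',crop=(200,130,480,300),scale=2.85)
a=cv2.imread('pics/a.png'); s=cv2.imread('pics/b.png',)
s=cv2.imread('pics/b.png'); 
t=np.load('cam_top.npz')['frame'][90:180,150:290,::-1]; t=cv2.resize(t,(420,270),interpolation=cv2.INTER_CUBIC)
f=np.load('cam_scene.npz')['frame'][180:300,270:420,::-1]; f=cv2.resize(f,(370,296),interpolation=cv2.INTER_CUBIC)
g=cv2.resize(np.load('cam_scene.npz')['frame'][:,:,::-1],(400,300))
c=np.zeros((600,800,3),np.uint8); c[:270,:420]=t; c[:296,425:795]=f; c[300:,:400]=g
h2=cv2.resize(np.load('cam_top.npz')['frame'][:,:,::-1],(400,300)); c[300:,400:]=h2
cv2.imwrite('pics/final.png',c)
```

```text
33.6 [ 0.42429271 -0.34783969  0.2109134 ] [-0.3992038  -0.52226324 -1.11901605]
```

View pics/final.png

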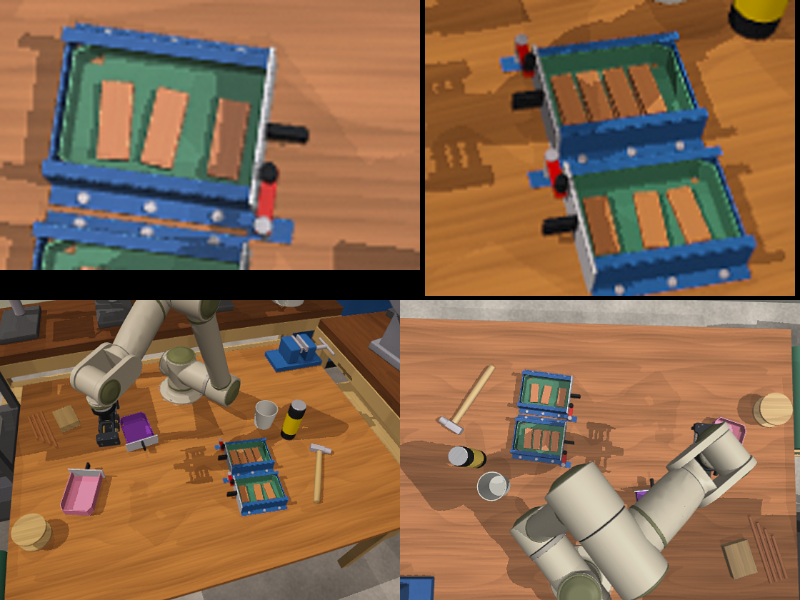

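The tray is in the dock with its plate flush at the rail ends and three blanks inside. The latch bar runs from (263,226) to (268,172), like its shut neighbour, and the bystanders look unchanged. I'll do one numeric check and then hand in.

Run:
```python
from h import *
f=lambda u,v,z:p2w('top',(150+u/3,90+v/3),z)
k=f(268,172,.064)-f(263,226,.046); ang=np.degrees(np.arctan2(k[1],k[0])); print('latch heading',ang,'shut -5.9; full latch read -6.8')
q=np.radians(84.1); dx=np.array([np.cos(q),np.sin(q)]); M=np.array([.6567,.056])
print([((f(u,v,.0505)[:2]-M)@dx*1e3).round(1) for u,v in [(272,50),(251,206)]],'expect -4..0')
if abs(ang+5.9)<7: print(r.job_done())
```

```text
latch heading -5.724698221329923 shut -5.9; full latch read -6.8
[np.float64(-2.6), np.float64(-1.8)] expect -4..0
the job is handed in; nothing more can be done
None
```

The job is handed in at about 34 s of the 72 s allowed. The tray is docked and latched, and all three blanks are in it.

- **Tray:** I turned it end for end flat on the bench, holding the pull. I regrasped once because the last joint could not turn the full half turn. It then slid nose first into the empty rails until it met a firm stop.
- **Latch:** I swung it most of the way by gripping the knob. The knob seemed to slip in the pads near the end, so I finished by pushing it with shut fingers to its stop, at about 12 N.
- **Last checks:** The top edge of the front plate reads 2–3 mm in front of the rail ends, within its 4 mm thickness. The latch bar's heading reads -5.7°, where fully shut is -5.9°. The full tray with its latch, the spray can, the hammer and the tub look unmoved, and the robot touches nothing.
- **What disagreed:**
  - The tray stuck briefly at 26 N partway in, then freed itself after a small lateral correction.
  - The nose measured about 8 mm closer to the gripper than I expected after the turn. I corrected for this before docking.

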